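# Square the calibration block into the stage corner and hold it

### The job

Turn the black knob of the dock's latch counterclockwise about a quarter turn so the latch bar swings clear, and lift the aluminium calibration block straight out of the dock by its rib. Set it flat on the positioning stage's plate and press it into the corner, long side flush against the long fence and short end flush against the short fence, touching both at once. Finish while still gripping the block and pressing it into the corner (do not let go), and leave the glass dish and the brown jar between the dock and the stage where they are.

Things in the scene. Friction and masses are not known exactly. Their poses are not given: they have to be found in the camera images.
- block: Loose aluminium calibration block, 0.1 to 0.25 kg: base 80 (x) x 50 (y) x 12 mm; on its centre an upright grip rib 32 (x) x 14 (y) mm, top 42 mm above the underside; a round glass scale at each end. Origin: centre of the underside, z up. The same either way round. Grip the rib across its 14 mm from above, fingertips over 12 mm above the underside. Starts in the dock.
- dock: Fixed dark steel dock. Seat: flat floor 10 mm above the table, lip 5 mm high all round, 2 mm clear of the block, which lies in it with its x along the dock's x. Origin: on the table under the seat's centre, z up. The plate spans x -100 to 52 mm and is 72 mm wide. The latch's vertical axis is at x -75 mm.
- latch (a joint): Angle of the dock's turn latch, rad: 0 = the bar lies along the dock's +x, over the block's end; grows counterclockwise seen from above (bar swings to the dock's +y) to a hard stop at 1.6. Above about 1.1 the bar is clear of the block. Starts at 0 to 0.25, is stiff (0.06 N m) and stays where it is left.
- latch_grip (a point): Point on the latch's axis 46 mm above the table, in its knob: a black upright wing 34 mm long, 10 mm thick, 30 to 58 mm above the table, turning with the latch. x axis: along wing and bar. The bar is 12 mm wide, 24 to 30 mm above the table, and reaches 49 mm from the axis (14 mm over the block's end). Grip the wing across its 10 mm from above.
- stage: Fixed positioning stage: black slides with two micrometer barrels under a black plate 140 (x) x 110 (y) mm, top 58 mm above the table. Origin: on the table under the plate's centre, z up. The barrels stick out at -x and -y below the plate, to 91 mm from the origin. Two low steel fences on the plate form a corner at its +x +y side.
- corner (a point): Inner corner of the two fences, on the plate's top (58 mm above the table), at x 50, y 35 mm in the stage's frame; axes as the stage's. The long fence is on its +y side, the short fence on its +x side. The block pressed home has its origin at x -40, y -25, z 0 mm from here, its x along the stage's x (either way round).
- fence_long: Long fence, fixed on the plate: a steel bar 100 mm along the stage's x, 12 mm thick, 10 mm high; origin at the middle of its underside; its inner face looks to the stage's -y.
- fence_short: Short fence, fixed on the plate: a steel bar 70 mm along the stage's y, 12 mm thick, 10 mm high; origin at the middle of its underside; its inner face looks to the stage's -x.
- dish: Bystander, loose, to be left alone: shallow glass dish, 84 mm across, 16 mm high. Origin: at its underside.
- jar: Bystander, loose, to be left alone: small brown specimen jar, 48 mm across, 55 mm high. Origin: at its underside.
There are look-alikes about, which are no part of the job. Leave any blue or turquoise look-alike of the block alone.

How it is judged (in metres and radians):
On the way, in this order (a step that is already met when the one before it is completed fails the run):
1. the latch is turned clear of the block (value of joint latch above 1.15 rad), for 0.1 s.
2. the block is lifted out of the dock in the fingers (z of block in the frame of dock above 0.03 m and contact force between block and the fingers above 2 N and contact force between block and dock below 0.1 N), for 0.2 s.
At the end, for the whole second after the job is handed in: The block lies flat on the stage's plate (underside within 3 mm of it, tilt under 0.06 rad), its long side along the long fence (within 0.06 rad), within 3 mm of home in the corner, pressing on each fence with more than 1.5 N, at rest (under 10 mm/s) and still gripped by the fingers (over 2 N) (contact force between block and fence_long above 1.5 N and contact force between block and fence_short above 1.5 N and contact force between block and the fingers above 2 N and x of block in the frame of corner between -0.043 and -0.037 m and y of block in the frame of corner between -0.028 and -0.022 m and z of block in the frame of corner between -0.003 and 0.003 m and angle between block's own z axis and vertical below 0.06 rad and angle between the x axis of block and the x axis of stage, either way round below 0.06 rad and linear speed of block below 0.01 m/s); the arm keeps its last pose, push and grip.
It fails at once if the dish or the jar is pushed more than 30 mm (distance of any of dish, jar from where it was at the start of the episode above 0.03 m).
It also fails if it takes over 72 s, if anything falls off the work surface, if the arm or the gripper's body presses on something with over 40 N, if the wrist force passes 120 N, or if a joint passes its speed limit or range.

### The arm

A 7-joint arm with a two-finger parallel gripper is mounted at the origin on the work surface. World frame = base frame: x ahead of the robot, y to its left, z up, the work surface at z = 0. Lengths are in mm, angles in degrees, forces in N, time in s.
With the tool pointing down it reaches from about 425 to 875 mm from the base axis. Payload 8.4 kg.
Tool frame: the origin (TCP) lies midway between the tips of the shut fingers; the grasp point (between the pads) lies 19 mm behind it (env.hold_point_z is the distance from the TCP to the grasp point, in mm); z points along the fingers, y is the line along which they close (so a half turn about z gives the same grasp; the last joint's range is limited). The gripper opens to 87 mm and grips with 3 to 60 N. Pads are 19 mm wide; open, the fingers measure 117 mm over their backs; the gripper's body (75 mm by 190 mm) begins 51 mm behind the grasp point.
Start: joints at [-82.747, 19.091, 2.286, 83.961, -0.768, 76.965, -3.352], TCP at [145.529, 633.47, 222.546] pointing down, gripper open.
Joint ranges: [-147.57, 147.57], [-21.85, 119.76], [-74.77, 79.35], [14.55, 137.4], [-85.83, 265.84], [4.83, 119.75], [-152.11, 152.11]. Speed limits (degrees/s): [127.2, 127.2, 159.86, 159.86, 180, 180, 180].

### API

Orientations are given as a 3x3 rotation matrix whose columns are the frame's x, y, z axes.
In Python, from workcell import env, planner, vision, order gives the robot as it stands. The module is installed in compiled form; this text tells all that it offers. Calls block until the motion is done:
- env.movep(position, orientation): joint-space move of the TCP to a pose.
- env.line_to(position, frame=None, velocity=150): straight line of the TCP; frame=None keeps the orientation; velocity is the mean speed in mm/s.
- env.move_j(angles): joint-space move.
- env.open_gripper() and env.gripper_close(grip_force=None): open the fingers fully, or close them until they stop; grip_force is the grip in N (None keeps the last).
- env.pause(seconds).
- planner.ik(position, orientation): joint angles nearest the present ones, or None.
- env.state(): the state.
- vision.camera(name): name is "side" or "top" or "wrist"; returns the picture (400x640x3 uint8, red, green, blue); there is no depth.
- vision.camera_params(name): a dict with "fx", "fy", "cx", "cy" (pixels), "camera_from_world" (4x4, takes a point from world to camera coordinates). Camera axes: x right, y down, z forward; pixel columns grow to the right and rows downward; lengths in mm; the calibration is good to about 2 mm. The wrist camera is an equidistant fisheye: a pixel r from the principal point sees the ray r / f radians off the axis. A picture is of the moment at which its call begins: read the wrist's pose just before it. camera_params takes no time and is no camera call; for the wrist camera it gives the pose at the moment of the call.
A pose or a line that the arm cannot do raises env.MotionError and nothing moves.
- order.sign_off(): hands the job in; it is judged then, once.
The state is a dict: "time_s": time; "qpos": joint angles; "qd": joint speeds; "effort": joint torques, N m; "position": TCP position; "tool_rot": TCP orientation; "force": force on the tool from outside, world axes, zero at the start; "moment": the same for the moment, N m; "grip_width": finger opening in mm; "gripper_force": force on a finger pad.
Only numpy, scipy, OpenCV 4.12 (cv2) and the standard library are available. Lean on these libraries where they do the work, as an engineer would, in place of code of your own. Each camera call takes 0.05 s, during which the arm holds its last target. There are 200 camera calls.

## Working session

There is one attempt and no reset: what is moved stays moved. The work goes in short steps, each a Python script; the robot and the scene stay as the last script left them, time stands still between calls to the robot, and variables do not carry over. Pictures are saved under pics/ and viewed, at most 10 in all, crops included, and the job is handed in when it is done.

```bash
mkdir -p pics; python3 - <<'E'
from workcell import env, planner, vision, order
import cv2,numpy as np
for n in ["top","side"]:
    im=vision.camera(n); cv2.imwrite(f"pics/{n}0.png",cv2.resize(im[:,:,::-1],(800,500),interpolation=cv2.INTER_CUBIC)); np.save(f"pics/{n}0.npy",im)
    p=vision.camera_params(n); print(n,p["fx"],p["fy"],p["cx"],p["cy"],np.round(p["camera_from_world"],3).tolist())
s=env.state(); print(s["time_s"],s["position"],s["tool_rot"],s["grip_width"],env.hold_point_z)
E
```

```text
top 488.64639885308924 488.64639885308924 318.71999328146416 194.06176894904013 [[-0.016, -1.0, -0.002, -44.307], [-0.984, 0.016, -0.176, 527.901], [0.176, -0.001, -0.984, 1183.113], [0.0, 0.0, 0.0, 1.0]]
side 493.131943747216 493.131943747216 314.4948069143495 199.6971243563128 [[-0.946, -0.323, 0.015, 466.96], [-0.248, 0.694, -0.676, 204.386], [0.208, -0.644, -0.737, 1004.956], [0.0, 0.0, 0.0, 1.0]]
0.1 [145.42707557 633.08541526 221.74937418] [[-9.74630952e-01  2.23817908e-01 -2.26358919e-04]
 [ 2.23818001e-01  9.74629907e-01 -1.43072050e-03]
 [-9.96046976e-05 -1.44508768e-03 -9.99998951e-01]] 87.20396217555977 18.700000000000003
```

View pics/top0.png

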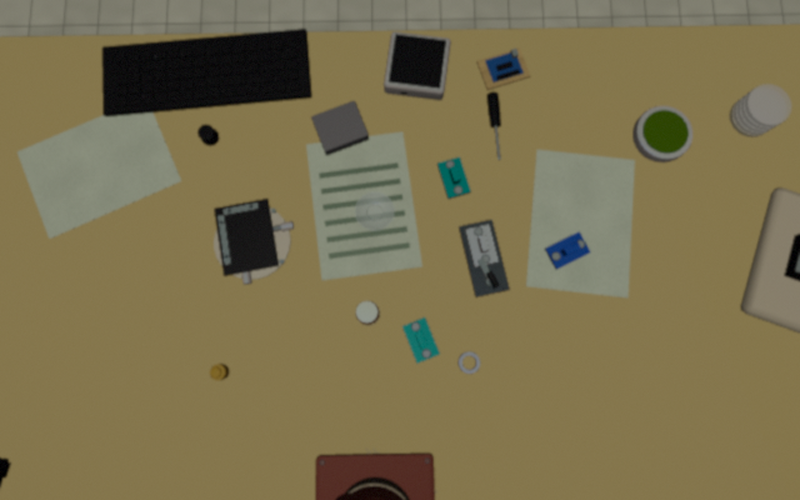

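View pics/side0.png

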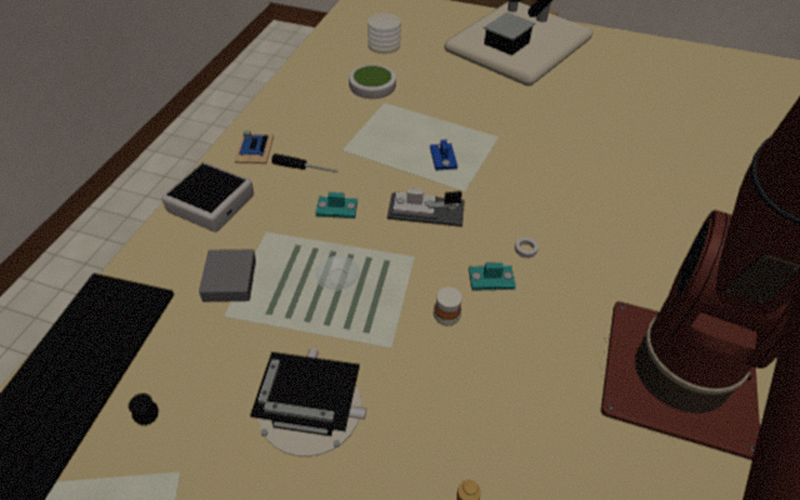

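The top view shows four block-like things: silver in the dark dock (482,245), turquoise at (453,178) and (421,340), and blue at (568,250). Only the silver one is aluminium and sits in a dock with a black knob (493,281), so that is the block. The stage is at (247,237), the dish at (375,210) and the jar at (367,312). I'll confirm this in one enlarged crop.

```bash
python3 - <<'E'
import cv2,numpy as np
im=np.load("pics/top0.npy")[:,:,::-1]
def c(im,x,y,w,h,s=8):
    o=cv2.resize(im[y:y+h,x:x+w],None,fx=s,fy=s,interpolation=cv2.INTER_CUBIC); 
    o=np.clip(o.astype(float)*1.8,0,255).astype(np.uint8)
    for i in range(0,w,10): cv2.putText(o,str(x+i),(i*s,8),0,.33,(0,0,255)); cv2.line(o,(i*s,10),(i*s,16),(0,0,255))
    for i in range(10,h,10): cv2.putText(o,str(y+i),(0,i*s+4),0,.33,(0,0,255))
    return o
a=c(im,362,170,50,72);b=c(im,165,150,50,72)
cv2.imwrite("pics/crop1.png",np.hstack([a,b]))
E
```

```text
(no output)
```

View pics/crop1.png

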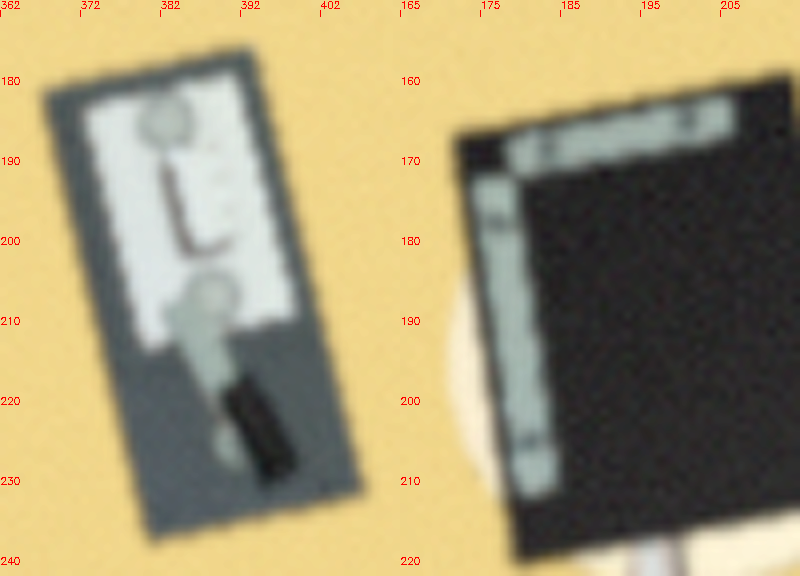

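The crop confirms it: a silver block with rib under the bar in the dark dock, black wing at about px (394,223). On the stage the long fence is on the left (world +y) and the short fence at the top (world +x).

```bash
cat > h.py <<'E'
from workcell import env, planner, vision, order
import cv2,numpy as np
from scipy.optimize import least_squares
def proj(P,p,fish=False):
    T=p["camera_from_world"]; c=np.asarray(P,float)@T[:3,:3].T+T[:3,3]
    r=np.hypot(c[:,0],c[:,1])
    k=np.arctan2(r,c[:,2])/r if fish else 1/c[:,2]
    return np.c_[p["cx"]+p["fx"]*c[:,0]*k,p["cy"]+p["fy"]*c[:,1]*k]
def place(L,x,y,a):
    L=np.asarray(L,float);c,s=np.cos(a),np.sin(a)
    return np.c_[x+c*L[:,0]-s*L[:,1],y+s*L[:,0]+c*L[:,1],L[:,2]]
def fit(obs,x0): # obs: list of (local pts, pixels, params, fish)
    f=lambda v:np.concatenate([(proj(place(L,*v),p,fi)-np.asarray(q)).ravel() for L,q,p,fi in obs])
    r=least_squares(f,x0,x_scale=[100,100,1],loss="soft_l1"); return r.x,np.round(f(r.x),1)
def R(a): # tool down, finger-closing axis y at world angle a
    y=np.array([np.cos(a),np.sin(a),0]);z=np.array([0,0,-1.]);return np.c_[np.cross(y,z),y,z]
def pose(): s=env.state(); return s["position"],s["force"],s["grip_width"],s["time_s"]
E
python3 - <<'E'
from h import *
t=vision.camera_params("top"); 
for z in (10,15):
    D=[[52,36,z],[52,-36,z],[-100,-36,z],[-100,36,z]]
    dq=[[367.25,181.5],[393.25,176],[407.6,231.6],[380.75,237.9]]
    print(z,*fit([(D,dq,t,0)],[600,-150,0.2]))
S=[[70,55,58],[70,-55,58],[-70,55,58],[-70,-55,58]]
sq=[[171.5,167.25],[214,159.4],[179.75,220.25],[221.6,213.6]]
v,r=fit([(S,sq,t,0)],[600,150,0.2]);print(v,r)
# fence hidden check: wing ends
for u in ([390,216.5],[397,229.5]):
  f=lambda w:(proj([[w[0],w[1],58]],t)-u).ravel(); print(least_squares(f,[500,-150],x_scale=100).x)
for n,u in (("jar",[293.6,249.6]),("dish",[300,168])):
  f=lambda w:(proj([[w[0],w[1],55 if n=="jar" else 8]],t)-u).ravel(); print(n,least_squares(f,[500,-50],x_scale=100).x)
w=vision.camera_params("wrist");T=w["camera_from_world"];print(w["fx"],w["cx"],w["cy"],-T[:3,:3].T@T[:3,3],T[2,:3])
E
```

```text
10 [ 5.21824970e+02 -2.24210305e+02  2.02175761e-01] [-0.6 -0.3  0.3 -0.6  0.4  0.5 -0.1  0.3]
15 [ 5.21099835e+02 -2.23486668e+02  2.02319566e-01] [-0.6 -0.4  0.3 -0.8  0.5  0.6 -0.2  0.4]
[5.40687799e+02 2.51851723e+02 1.64583661e-01] [-0.3 -0.3  0.4 -0.1 -1.3  1.   0.9 -0.3]
[ 465.82513736 -228.2403398 ]
[ 433.32681094 -244.10960045]
jar [388.43239654  10.83899286]
dish [604.25910808  -5.02895113]
309.70691628693146 325.3917633234847 199.44829535690772 [ 63.71201069 652.33258068 382.93423573] [ 0.29693691 -0.06928275 -0.95238037]
```

```bash
python3 - <<'E'
from h import *
hp=np.pi/2
def both(p,a):
    for k in (0,np.pi):
        q=planner.ik(p,R(a+k)); print(np.round(k,1), None if q is None else np.round(q,0))
d=(521.5,-224,.202);st=(540.7,251.9,.165)
ax=place([[-75,0,0]],*d)[0];print(ax)
for p,a in (([*st[:2],180],st[2]+hp),([*d[:2],180],d[2]+hp),([*ax[:2],100],.45+hp),([*ax[:2],38],.202+1.3+hp),([*d[:2],30],d[2]+hp)): print(p,a);both(p,a)
E
```

```text
[ 448.02495405 -239.0471799     0.        ]
[540.7, 251.9, 180] 1.7357963267948966
0 [-48.  15.  22.  96.  -6.  70.  75.]
3.1 [ -60.   16.   37.   97.  -10.   71. -101.]
[521.5, -224, 180] 1.7727963267948965
0 [ 36.  12. -20.  98.   4.  70. 117.]
3.1 [-30.  17.  58. 101. -15.  71. -46.]
[np.float64(448.02495405159686), np.float64(-239.04717989790944), 100] 2.0207963267948967
0 [ 51.  11. -31. 111.   6.  60. 133.]
3.1 [-29.  13.  59. 114. -13.  60. -29.]
[np.float64(448.02495405159686), np.float64(-239.04717989790944), 38] 3.0727963267948963
0 [ -34.   29.   70.  117.  -33.   57. -131.]
3.1 [-27.  21.  59. 117. -23.  54.  40.]
[521.5, -224, 30] 1.7727963267948965
0 [-26.  30.  57. 109. -30.  57. 146.]
3.1 [-17.  25.  44. 109. -21.  54. -42.]
```

```bash
python3 - <<'E'
from h import *
import pickle
hp=np.pi/2
d=(521.5,-224,.202);st=(540.7,251.9,.165)
out={}
for n,p,a in (("st",place([[0,0,200]],*st)[0],st[2]-hp),("dk",place([[-40,0,170]],*d)[0],d[2]-hp)):
    env.movep(p,R(a)); env.pause(.3)
    w=vision.camera_params("wrist"); im=vision.camera("wrist"); out[n]=(w,im); print(n,pose(),np.round(env.state()["qpos"],0))
    print(np.round(-w["camera_from_world"][:3,:3].T@w["camera_from_world"][:3,3]))
    cv2.imwrite(f"pics/w_{n}.png",cv2.resize(np.clip(im[:,:,::-1]*1.6,0,255).astype(np.uint8),(800,500),interpolation=cv2.INTER_CUBIC))
pickle.dump(out,open("w.pkl","wb"))
E
```

```text
st (array([540.59715944, 252.12707176, 199.9582452 ]), array([ 0.06859858,  0.12370905, -0.72125429]), 87.04858557341736, 2.4333) [ -60.   15.   37.   95.  -10.   73. -102.]
[625. 266. 361.]
dk (array([ 482.48116091, -231.74781892,  169.98391153]), array([0.18977913, 0.05194877, 0.49977024]), 86.97888654678741, 4.5583) [-41.  18.  74. 106. -19.  70. -39.]
[ 566. -215.  331.]
```

View pics/w_st.png

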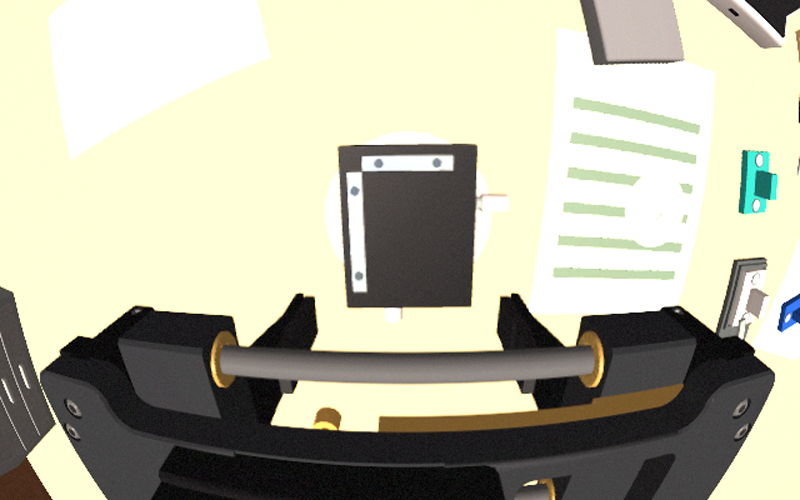

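View pics/w_dk.png

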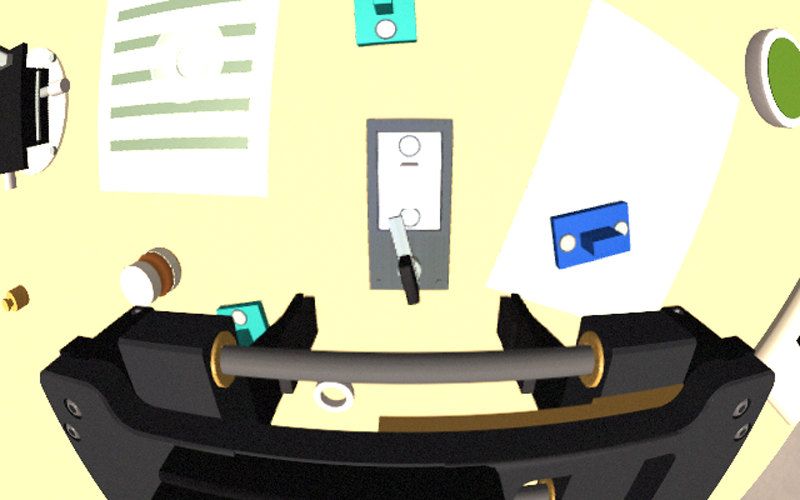

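The wrist view over the stage shows the plate corners at view (338,146), (477,145), (471,307), (349,307). Over the dock the plate corners are at (367,119), (453,119), (449,289), (371,289), with the wing from (403,258) to (413,302). I'll fit both with subpixel corners.

```bash
python3 - <<'E'
from h import *
import pickle
o=pickle.load(open("w.pkl","rb")); t=vision.camera_params("top"); top=np.load("pics/top0.npy")
def sub(im,q): 
    g=cv2.cvtColor(im,cv2.COLOR_RGB2GRAY); q=np.float32(q).reshape(-1,1,2)
    return cv2.cornerSubPix(g,q.copy(),(4,4),(-1,-1),(3,50,.01)).reshape(-1,2)
S=[[70,55,58],[70,-55,58],[-70,-55,58],[-70,55,58]]
wq=sub(o["st"][1],np.array([[338,146],[477,145],[471,307],[349,307]])*.8)
tq=sub(top,[[171.5,167.25],[214,159.4],[221.6,213.6],[179.75,220.25]])
ws=(S,wq,o["st"][0],1); ts=(S,tq,t,0)
for ob in ([ws],[ts],[ws,ts]): print(*fit(ob,[540,250,.16]))
x=fit([ws],[540,250,.16])[0]; print("inner corner px view",proj(place([[50,35,58],[50,35,68]],*x),o["st"][0],1)/.8)
wq=sub(o["dk"][1],np.array([[367,119],[453,119],[449,289],[371,289]])*.8)
tq=sub(top,[[367.25,181.5],[393.25,176],[407.6,231.6],[380.75,237.9]])
for z in (10,15):
    D=[[52,36,z],[52,-36,z],[-100,-36,z],[-100,36,z]]
    for ob in ([(D,wq,o["dk"][0],1)],[(D,tq,t,0)],[(D,wq,o["dk"][0],1),(D,tq,t,0)]): print(z,*fit(ob,[521,-224,.2]))
u=[np.array(q)*.8 for q in ([403,258],[413,302])]
for q,zz in zip(u,(58,58)):
  f=lambda w:(proj([[w[0],w[1],zz]],o["dk"][0],1)-q).ravel(); print(least_squares(f,[450,-235],x_scale=100).x)
E
```

```text
[5.44564527e+02 2.52155812e+02 1.77718684e-01] [-0.5 -0.5  0.6 -0.5  0.3  0.6 -0.4  0.9]
[5.43079571e+02 2.52314846e+02 1.76343699e-01] [-0.5 -0.2  0.3 -0.4  0.4  0.3 -0.2  0.2]
[5.44293750e+02 2.52185883e+02 1.77536214e-01] [-0.5 -0.2  0.5 -0.2  0.2  0.8 -0.5  1.1 -0.4 -0.6  0.3 -0.8  0.5 -0.2
 -0.1 -0.3]
inner corner px view [[362.52080894 169.42049525]
 [361.04882626 170.79971467]]
10 [ 5.25009205e+02 -2.24669187e+02  2.02024524e-01] [-0.7 -0.6  0.7 -0.5  0.2  0.8 -0.2  0.7]
10 [ 5.22680270e+02 -2.22826461e+02  2.02877883e-01] [-0.5 -0.3  0.3 -1.2  0.2  0.6  0.   0.6]
10 [ 5.24659888e+02 -2.24384888e+02  2.02467224e-01] [-1.1 -0.3  0.3 -0.3 -0.1  1.  -0.4  1.   0.1 -1.1  0.9 -1.9  0.7 -0.1
  0.6 -0.2]
15 [ 5.25388296e+02 -2.24571860e+02  2.01960681e-01] [-1.2 -1.1  1.2 -1.   0.6  2.3 -0.6  2.2]
15 [ 5.21964929e+02 -2.22102889e+02  2.02993060e-01] [-0.6 -0.4  0.3 -1.3  0.3  0.7 -0.   0.7]
15 [ 5.24601606e+02 -2.24041056e+02  2.03449499e-01] [-2.  -0.4  0.5 -0.5  0.1  2.8 -1.   2.8  0.1 -1.4  1.  -2.3  1.  -0.3
  0.7 -0.4]
[ 472.66464717 -230.82170768]
[ 438.59822331 -245.68857866]
```

```bash
python3 - <<'E'
from h import *
hp=np.pi/2
ax=(451.5,-239); yaw=.43; a=yaw-hp
q=planner.ik([*ax,36],R(a+1.02)); print(np.round(q)); env.move_j(planner.ik([*ax,110],R(a+.5)))
env.movep([*ax,110],R(a)); print(np.round(env.state()["qpos"]))
env.line_to([*ax,37],velocity=60); print(pose())
env.gripper_close(30); print(pose())
p0=env.state()["position"]
for k in np.linspace(0,1.02,6)[1:]:
    env.line_to([*ax,37],R(a+k),velocity=40); s=env.state(); print(round(k,2),pose(),np.round(s["moment"],2),np.round(np.arctan2(s["tool_rot"][1,1],s["tool_rot"][0,1])+hp,3))
print(np.round(env.state()["qpos"]))
E
```

```text
[-21.  19.  50. 117. -18.  53.  33.]
[-36.  16.  69. 113. -17.  62. -25.]
(array([ 451.7711629 , -239.09742507,   37.32100981]), array([-0.91372053, -0.10846121, -0.30340806]), 87.26160813760762, 7.125)
(array([ 451.69350324, -239.45943177,   37.03869308]), array([ 1.45468836, -3.5810014 , -2.9464849 ]), 9.487312298766279, 8.3417)
0.2 (array([ 451.60347342, -239.31242411,   37.05642132]), array([ 1.96165147, -2.17120619, -3.48088245]), 9.728246274931395, 8.6917) [-0.84 -0.3   0.07] 0.63
0.41 (array([ 451.4498404 , -239.15169679,   37.02481004]), array([ 1.33163985, -2.81254678, -0.92487156]), 9.979448057866112, 9.0417) [-0.71 -0.1   0.08] 0.832
0.61 (array([ 451.34079488, -239.03988893,   37.01874586]), array([ 0.57630278, -0.68764809,  1.64737206]), 9.597247621516777, 9.3917) [-0.52  0.21  0.05] 1.035
0.82 (array([ 451.16656515, -238.95311574,   36.9959163 ]), array([-2.17113716, -1.1291315 ,  4.56868683]), 9.423319103103294, 9.7417) [-0.32  0.63  0.06] 1.239
1.02 (array([ 450.98338128, -238.92623544,   36.97362424]), array([-4.56151632,  0.12260515,  5.76290984]), 9.397976890539097, 10.0917) [-0.22  1.03  0.05] 1.443
[-19.  18.  48. 117. -17.  52.  31.]
```

```bash
python3 - <<'E'
from h import *
hp=np.pi/2
s=env.state(); p=s["position"]; env.line_to([451,-239,37],R(.43-hp+1.055),velocity=20); env.pause(.3); print(pose())
env.open_gripper(); print(pose()); env.line_to([451,-239,130],velocity=100)
d=(524.3,-224.2); a=.2025-hp
env.movep([*d,130],R(a)); env.pause(.2); print(np.round(env.state()["qpos"]))
w=vision.camera_params("wrist"); im=vision.camera("wrist")
cv2.imwrite("pics/w2.png",cv2.resize(im[60:300,160:480][:,:,::-1],None,fx=2.4,fy=2.4,interpolation=cv2.INTER_CUBIC))
q=lambda L:np.round((proj(place(L,524.3,-224.2,.2025),w,1)-[160,60])*2.4).tolist()
print("rib top corners",q([[16,7,52],[16,-7,52],[-16,-7,52],[-16,7,52]]),"block top",q([[40,25,22],[40,-25,22]]), "bar end at 1.27",q([[-75+49*np.cos(1.27),49*np.sin(1.27),30]]))
E
```

```text
(array([ 450.92718388, -238.91435961,   36.99100748]), array([-2.69698552, -0.31781627,  4.83856522]), 9.7819999483915, 10.6417)
(array([ 451.01127826, -238.98558915,   37.01192838]), array([0.09527248, 0.44518193, 0.9442962 ]), 87.10501581808263, 12.0417)
[-29.  22.  59. 104. -20.  66. -42.]
rib top corners [[376.0, 312.0], [418.0, 312.0], [417.0, 400.0], [377.0, 400.0]] block top [[329.0, 226.0], [465.0, 227.0]] bar end at 1.27 [[281.0, 480.0]]
```

View pics/w2.png

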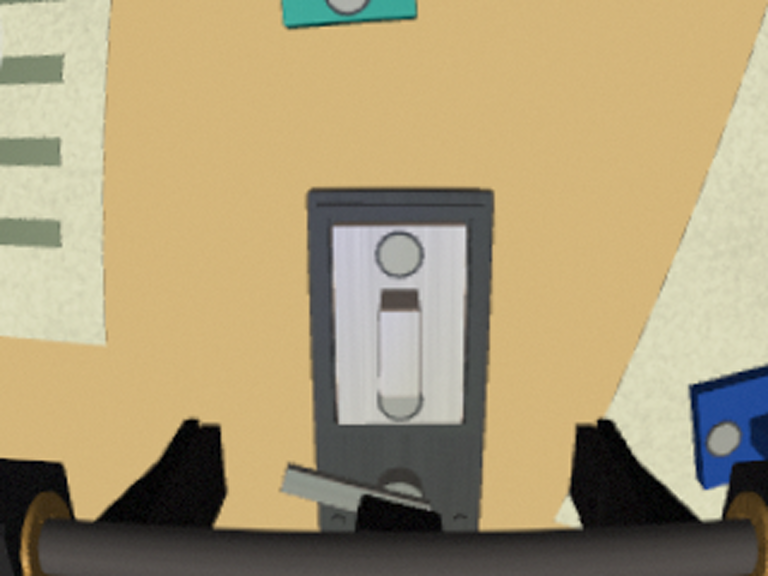

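The latch bar is swung clear, with its end at (285,478). The rib top spans (380–421, 310–397), within 1 mm of the prediction, so I'll grip and lift.

```bash
python3 - <<'E'
from h import *
hp=np.pi/2
d=(525.0,-225.1); a=.2025-hp
env.line_to([*d,130],R(a),velocity=100); env.line_to([*d,27],velocity=70); print(pose())
env.gripper_close(40); print(pose(),env.state()["gripper_force"])
env.line_to([*d,70],velocity=50); env.pause(.3); print(pose(),env.state()["gripper_force"])
env.line_to([*d,160],velocity=100); env.pause(.2); print(pose())
st=(544.2,252.2,.1775)
# hover: block 15 mm short of home in both, TCP 20 above placing height
for L in ([-5,-5,160],[-2,-2,76]):
    p=place([L],*st)[0]; q=planner.ik(p,R(st[2]-hp)); print(p,None if q is None else np.round(q))
E
```

```text
(array([ 525.27108824, -225.19635757,   27.38827425]), array([ 0.94103932, -0.01870153,  0.90070128]), 87.24263755125645, 16.3417)
(array([ 524.99027704, -225.10812191,   27.01413252]), array([ 0.45630121, -0.06833121,  0.22338922]), 13.59218390129353, 17.5083) 39.996603755280375
(array([ 524.89641815, -225.12062265,   69.83618765]), array([ 0.12746014, -0.7906886 , -2.36393754]), 13.56054708821205, 18.8167) 39.996506022289395
(array([ 524.69039153, -225.03911574,  159.47675007]), array([-0.48707729,  0.16941423, -2.5951186 ]), 14.113398004335437, 20.0667)
[540.16140608 246.395712   160.        ] [-79.  26.  65.  99. -25.  71. -87.]
[542.58456243 249.8782848   76.        ] [-77.  34.  65. 103. -34.  65. -81.]
```

```bash
cat >> h.py <<'E'
st=(544.2,252.2,.1775); hp=np.pi/2
ex=np.array([np.cos(st[2]),np.sin(st[2]),0]); ey=np.array([-ex[1],ex[0],0]); ez=np.array([0,0,1.])
def fl(): f=env.state()["force"]; return np.array([f@ex,f@ey,f[2]])
def loc(): p=env.state()["position"]-np.array([*st[:2],58]); return np.round([p@ex,p@ey,p[2]],2)
def cmd(L): return np.array([*st[:2],58])+L[0]*ex+L[1]*ey+L[2]*ez
E
python3 - <<'E'
from h import *
Rt=R(st[2]-hp)
env.line_to(cmd([0,0,102]),Rt,velocity=180); env.pause(.3); print(loc(),fl(),env.state()["time_s"])
env.line_to(cmd([0,0,19.5]),Rt,velocity=80); env.pause(.3); f0=fl(); print(loc(),f0)
w=vision.camera_params("wrist"); im=vision.camera("wrist")
cv2.imwrite("pics/w3.png",cv2.resize(im[40:300,160:480][:,:,::-1],None,fx=2.3,fy=2.3,interpolation=cv2.INTER_CUBIC))
z=19.5
while z>13:
    z-=.5; env.line_to(cmd([0,0,z]),velocity=15); env.pause(.1); f=fl(); print(z,loc(),np.round(f,2))
    if f[2]-f0[2]>4: break
print(env.state()["time_s"],env.state()["grip_width"])
E
```

```text
[-3.0000e-02 -9.0000e-02  1.0201e+02] [-0.1688953   0.30432433 -2.17271252] 23.1667
[ 0.1   0.07 19.72] [ 0.57718333 -0.63793558 -1.14391139]
19.0 [-0.02 -0.   19.  ] [ 0.56 -0.91 -1.88]
18.5 [1.00e-02 1.00e-02 1.85e+01] [ 1.01 -0.24 -2.27]
18.0 [ 0.   -0.02 17.99] [-0.33  0.3  -1.7 ]
17.5 [-0.   -0.   17.51] [ 0.03  0.28 -2.65]
17.0 [5.000e-02 1.000e-02 1.701e+01] [ 0.28  0.22 -2.21]
16.5 [ 0.05 -0.02 16.98] [-2.84 -0.17  5.58]
26.8 13.801807045179123
```

View pics/w3.png

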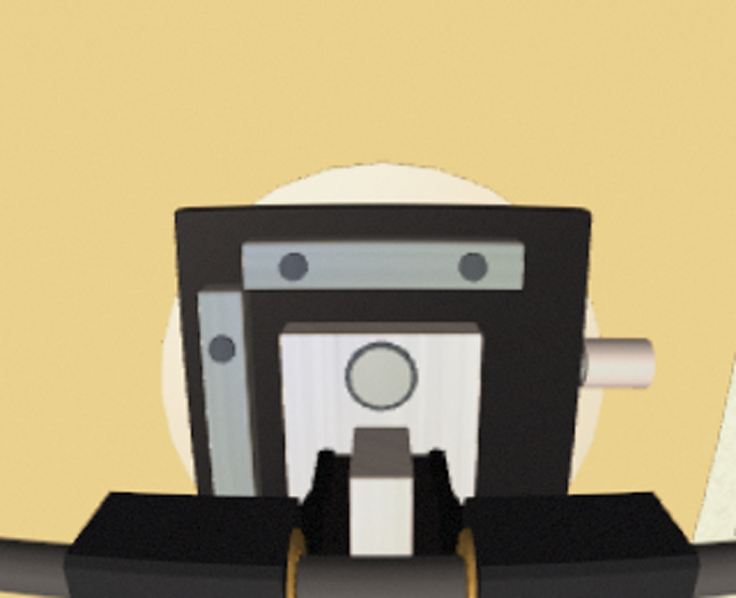

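The block is down on the plate (TCP 17.0 mm above it), square and about 10 mm short of both fences. Next I'll push into the long fence, then the short one.

```bash
python3 - <<'E'
from h import *
Z=16.75; c=np.array([0,0,Z]); env.line_to(cmd(c),velocity=15); env.pause(.2); print(loc(),np.round(fl(),1))
for ax in (1,0):
    while c[ax]<18:
        c[ax]+=.5; env.line_to(cmd(c),velocity=12); env.pause(.08); f=fl()
        if c[ax]>7.5: print(c,loc(),np.round(f,1))
        if f[ax]<-10: break
env.pause(.5); s=env.state(); print(loc(),np.round(fl(),1),np.round(s["moment"],2),s["grip_width"],s["time_s"])
E
```

```text
[ 0.05 -0.   16.99] [-3.2 -0.9  5.2]
[ 0.    8.   16.75] [ 0.44  7.64 17.  ] [ 0.4 -4.   6.3]
[ 0.    8.5  16.75] [ 0.46  8.14 17.01] [ 0.6 -4.7  4.9]
[ 0.    9.   16.75] [ 0.43  8.66 16.99] [-0.  -4.8  5.3]
[ 0.    9.5  16.75] [ 0.43  9.13 17.02] [ 0.3 -4.1  5. ]
[ 0.   10.   16.75] [ 0.42  9.64 17.  ] [ 0.6 -3.7  5.5]
[ 0.   10.5  16.75] [ 0.39  9.73 16.98] [ 0.2 -6.3  6.1]
[ 0.   11.   16.75] [ 0.38  9.78 17.01] [-1.  -7.1  6.4]
[ 0.   11.5  16.75] [ 0.37  9.83 17.  ] [-1.2 -8.7  7.6]
[ 0.   12.   16.75] [ 0.39  9.79 17.03] [-0.6 -9.3  7.5]
[ 0.   12.5  16.75] [ 0.41  9.83 17.05] [ -1.4 -11.5   8.1]
[ 0.4   9.83 16.97] [ -8.4 -10.1  15. ] [-2.78  1.63 -0.07] 13.594962596205399 37.0833
```

Friction is holding it against x while it is pressed against y and z. I'll ease those off, push x home, then press both.

```bash
python3 - <<'E'
from h import *
c=np.array([0.4,9.6,16.95]); env.line_to(cmd(c),velocity=15); env.pause(.2); print(loc(),np.round(fl(),1))
last=None
while c[0]<20:
    c[0]+=1; env.line_to(cmd(c),velocity=15); env.pause(.08); f=fl(); l=loc(); print(c,l,np.round(f,1))
    if f[2]>8 and c[2]<17.3: c[2]+=.1
    if f[0]<-11: break
s=env.state(); print(np.round(s["moment"],2),s["grip_width"],s["time_s"])
E
```

```text
[ 0.39  9.75 16.99] [-1.8 -2.7  5.7]
[ 1.4   9.6  16.95] [ 0.39  9.74 16.96] [-6.6 -3.  11.1]
[ 2.4   9.6  17.05] [ 0.77  9.74 16.99] [-10.3  -4.   12.2]
[ 3.4   9.6  17.15] [ 1.65  9.73 16.99] [-10.5  -3.   11.9]
[ 4.4   9.6  17.25] [ 2.75  9.74 17.02] [-9.6 -3.2 10.2]
[ 5.4   9.6  17.35] [ 3.87  9.74 17.03] [-8.1 -3.   9.7]
[ 6.4   9.6  17.35] [ 4.78  9.7  17.  ] [-8.6 -3.1  9.6]
[ 7.4   9.6  17.35] [ 5.79  9.71 17.02] [-7.9 -3.3  8.5]
[ 8.4   9.6  17.35] [ 6.78  9.7  16.99] [-9.3 -4.1  8.6]
[ 9.4   9.6  17.35] [ 7.78  9.73 17.  ] [-9.1 -3.2  9.3]
[10.4   9.6  17.35] [ 8.8   9.71 17.03] [-8.6 -2.4  8.8]
[11.4   9.6  17.35] [ 9.79  9.72 17.01] [-7.7 -3.7  8.6]
[12.4   9.6  17.35] [ 9.96  9.74 17.05] [-12.5  -3.7  13.5]
[-1.29  2.68 -0.03] 13.740823597162146 41.6417
```

Touching both fences at (9.96, 9.74). Now I'll press diagonally with reduced down-force.

```bash
python3 - <<'E'
from h import *
c=np.array([12.4,9.6,17.5])
for L in ([12.4,9.6,17.6],[12.4,11.5,17.6],[13.4,11.5,17.8],[13.4,13.2,17.8],[13.9,13.4,17.8]):
    env.line_to(cmd(L),velocity=15); env.pause(.2); print(L,loc(),np.round(fl(),1))
env.pause(.7); s=env.state(); print(loc(),np.round(fl(),1),np.round(s["moment"],2),s["gripper_force"],np.round(s["tool_rot"],3).tolist(),s["time_s"],np.abs(s["qd"]).max())
im=vision.camera("wrist"); cv2.imwrite("pics/w4.png",cv2.resize(im[40:300,160:480][:,:,::-1],None,fx=2.3,fy=2.3,interpolation=cv2.INTER_CUBIC))
E
```

```text
[12.4, 9.6, 17.6] [ 9.98  9.76 17.07] [-11.3  -2.6  10.3]
[12.4, 11.5, 17.6] [ 9.96  9.79 17.07] [-13.   -8.1  12.8]
[13.4, 11.5, 17.8] [ 9.99  9.79 17.07] [-16.5  -9.6  14.7]
[13.4, 13.2, 17.8] [ 9.99  9.8  17.07] [-16.9 -12.   15.1]
[13.9, 13.4, 17.8] [ 9.99  9.82 17.09] [-19.6 -14.   19.1]
[10.    9.82 17.09] [-20.1 -13.7  17.7] [-3.58  3.7  -0.  ] 40.00163306482136 [[0.985, 0.174, -0.008], [0.174, -0.985, -0.005], [-0.009, 0.004, -1.0]] 44.6333 0.11259615145794559
```

View pics/w4.png

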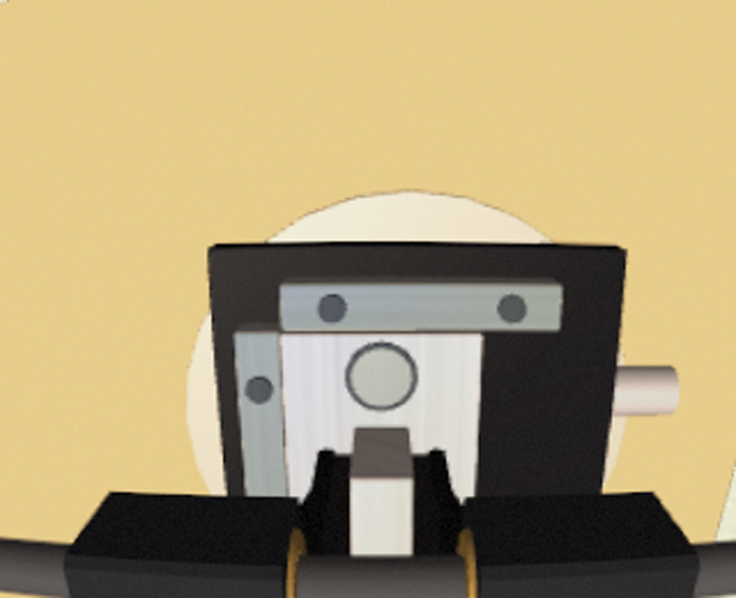

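The block is flush with both fences in the picture. I'll take down-force off so that plate friction cannot hide the fence load, add some y push, and hand in.

```bash
python3 - <<'E'
from h import *
env.gripper_close(55)
for L in ([13.9,13.4,18.2],[13.9,14.8,18.5],[13.9,14.8,18.8]):
    env.line_to(cmd(L),velocity=15); env.pause(.25); f=fl(); print(L,loc(),np.round(f,1))
    if f[2]<8: break
env.pause(.8); s=env.state(); f=fl(); print(loc(),np.round(f,1),s["gripper_force"],np.round(s["tool_rot"][:,2],3),s["time_s"])
E
```

```text
[13.9, 13.4, 18.2] [10.01  9.84 17.13] [-17.6 -12.5  15.1]
[13.9, 14.8, 18.5] [10.02  9.89 17.21] [-17.4 -15.7  12.4]
[13.9, 14.8, 18.8] [10.03  9.93 17.25] [-15.7 -15.7   9.7]
[10.04  9.89 17.23] [-16.4 -15.5  10.6] 54.9963438604027 [-0.008 -0.007 -1.   ] 47.2
```

```bash
python3 - <<'E'
from h import *
print(order.sign_off()); print(loc(),np.round(fl(),1))
E
```

```text
the job is handed in; nothing more can be done
None
the job is handed in; nothing more can be done
```

I turned the latch clear, lifted the block out, pressed it flush into the stage corner still gripped, and handed the job in at about 47 s; the arm was pushing about 16 N toward each fence just before that, and the hand-in gave no verdict.

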